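# Hang the vial carrier in its station on the rail

### The job

Pick up the vial carrier and lift its hook over the front lip of the rail, lowering it gently until the hook is in the channel behind the lip. Slide it gently along the channel until the hook drops fully into the notch in the channel floor, and leave it hanging there, squarely and at rest. Never force the carrier against the rail, do not tip the carrier over, and leave the beaker, the flask and the small vial where they stand.

Things in the scene. Friction and masses are not known exactly. Their poses are not given: they have to be found in the camera images.
- carrier: Loose vial carrier, 0.15 to 0.3 kg, upright on the bench: white block 40 (x) x 52 (y) x 40 mm high with two fixed capped vials (tops at z = 71 mm); behind it a steel back plate, 44 mm wide, 122 mm high, rear face at x = +22 mm, with a hook at its top. Origin: centre of the underside; z up; +x from block to hook, so towards the rail when hung; y then along the rail.
- hook_tip (a point): Middle of the hook leg's lower end, at x 34, y 0, z 92 mm of the carrier, axes as the carrier's. The leg points down, 6 mm thick (x 31 to 37 mm), 24 mm wide (y); a bridge of the same width (underside z = 116 mm) joins it to the back plate, leaving a gap of 9 mm between plate and leg for the lip.
- post_top (a point): Middle of the top face of the carrier's black square post, the part to grip: 20 x 20 mm, standing on the bridge, z = 122 to 166 mm of the carrier, centred at x 4, y 0 mm. Axes as the carrier's.
- rail: Fixed aluminium hanger rail, rigid, 290 mm long, on two rear uprights. Origin: on the bench under the middle of the lip; +y along the rail, -x its front, where the carrier hangs. Front to back: skirt and lip, one plate (x -2.5 to 2.5, z 75 to 144 mm); channel (x 2.5 to 16.5, floor z = 130 mm); back wall (top z = 140 mm). Black blocks close the channel beyond y = -85 and +85 mm.
- lip_top (a point): Middle of the lip's top edge, axes as the rail's. Floor 14 mm below it, with one notch across the channel, 29 mm long in y, bottom 22 mm below the lip top. The notch's middle lies at y -30 to +30 mm, not measured: a gap seen from above, or felt by sliding the hook under 5 to 8 N until it drops. At y = -69 or +69 mm the hook meets plain floor. Never press the rail with over 25 N.
- beaker: Loose glass beaker, 68 mm wide, 85 mm high, a bystander. Origin: centre of the underside.
- flask: Loose conical flask, 67 mm wide, 112 mm high, a bystander. Origin: centre of the underside.
- vial: Loose small brown vial with a black cap, 22 mm wide, 51 mm high, a bystander. Origin: centre of the underside.
- fraction_collector_1: Bench instrument, fixed, an obstacle between carrier and rail: footprint about 290 (x) x 240 mm (y) round its origin (centre of the underside), front panel low, round tube carousel up to 0.18 m high, and at the back left a post with a swing arm up to 0.25 m. The bench in front of it is free: carry the carrier round its front (world x below 0.40 m until y is above 0.32 m) or well above it.

How it is judged:
On the way:
1. the hook has gone over the lip and its end is in the channel, at least 5 mm below the lip's top (x of hook_tip in the frame of lip_top between 0.003 and 0.016 m and y of hook_tip in the frame of lip_top between -0.09 and 0.09 m and z of hook_tip in the frame of lip_top below -0.005 m), for 0.1 s.
At the end, for the whole second after the job is handed in: The carrier hangs on the rail with its hook behind the lip and seated in the notch: the end of the hook at least 18.5 mm below the lip's top (plain floor is 14 mm, notch bottom 22 mm), within 8 degrees of upright, within 7 degrees of square to the rail, and at rest (x of hook_tip in the frame of lip_top between 0.003 and 0.016 m and y of hook_tip in the frame of lip_top between -0.09 and 0.09 m and z of hook_tip in the frame of lip_top between -0.026 and -0.0185 m and angle between carrier's own z axis and vertical below 0.14 rad and angle between the y axis of carrier and the y axis of rail, either way round below 0.12 rad and linear speed of carrier below 0.02 m/s and angular speed of carrier below 0.2 rad/s); the robot touches nothing.
It fails at once if the carrier is pressed against the rail with more than 25 N (contact force between carrier and rail above 25 N).
It fails at once if the carrier is tipped by more than 40 degrees (angle between carrier's own z axis and vertical above 0.7 rad).
It fails at once if the beaker is moved by more than 20 mm or knocked over (distance of beaker from where it was at the start of the episode above 0.02 m or angle between beaker's own z axis and vertical above 0.5 rad).
It fails at once if the flask is moved by more than 20 mm or knocked over (distance of flask from where it was at the start of the episode above 0.02 m or angle between flask's own z axis and vertical above 0.5 rad).
It fails at once if the vial is moved by more than 20 mm or knocked over (distance of vial from where it was at the start of the episode above 0.02 m or angle between vial's own z axis and vertical above 0.5 rad).
It also fails if it takes over 72 s, if anything falls off the work surface, if the arm or the gripper's body presses on something with over 40 N, if the wrist force passes 120 N, or if a joint passes its speed limit or range.

### The arm

A 6-joint arm with a two-finger parallel gripper is mounted at the origin on a cart in front of the work surface, level with it; the furniture and walls round the work are solid. World frame = base frame: x ahead of the robot, y to its left, z up, the work surface at z = 0. Lengths are in m, angles in rad, forces in N, time in s.
With the tool pointing down it reaches from about 0.35 to 0.975 m from the base axis. Payload 7.1 kg.
Tool frame: the origin (TCP) lies midway between the tips of the shut fingers; the grasp point (between the pads) lies 19 mm behind it; z points along the fingers, y is the line along which they close (so a half turn about z gives the same grasp; the last joint's range is limited). The gripper opens to 88 mm and grips with 3 to 60 N. Pads are 20 mm wide; open, the fingers measure 115 mm over their backs; the gripper's body (75 mm by 178 mm) begins 61 mm behind the grasp point.
Start: joints at [-1.33, 0.423, 1.63, -0, 1.089, -0.019], TCP at [0.161, -0.604, 0.223] pointing down, gripper open.
Joint ranges: [-3, 3], [-0.9, 2.11], [0.09, 2.58], [-1.31, 4.45], [0.11, 2.69], [-2.54, 2.54]. Speed limits (rad/s): [2.39, 2.39, 3.01, 3.14, 3.14, 3.14].

### API

Orientations are given as a unit quaternion [w, x, y, z].
In Python, from station import move_pose, movel, movej, command_gripper, wait, inverse_kinematics, read_camera, camera_info, MotionError, job_done, get_time, get_joint_pos, get_qvel, get_effort, get_tcp_pos, get_ee_rot, get_ft_force, get_ft_torque, get_grip_width, get_finger_force gives the robot as it stands. Calls block until the motion is done:
- move_pose(position, orientation): joint-space move of the TCP to a pose.
- movel(position, frame=None, v=0.15, until_force=None): straight line of the TCP; frame=None keeps the orientation; v is the mean speed in m/s. With until_force (N) it stops when the force on the tool has changed by that much, and returns True; else False.
- movej(angles): joint-space move.
- command_gripper(opening): opening from 0.0 (shut) to 1.0 (fully open); the grip force is fixed at half the most; returns when the fingers have stopped.
- wait(seconds).
- inverse_kinematics(position, orientation): joint angles nearest the present ones, or None.
- read_camera(name): name is "scene" or "top" or "wrist"; returns the picture (420x560x3 uint8, red, green, blue); there is no depth.
- camera_info(name): a dict with "intrinsics" (3x3 intrinsics, pixels), "dist" ([k1, k2, p1, p2, k3] as OpenCV has them; the pictures are not rectified), "T" (4x4, takes a point from camera to world coordinates); the wrist camera has in their place "tool_from_camera" (4x4, takes a point from camera to tool coordinates, whose origin is the TCP and whose axes are the flange's). Camera axes: x right, y up, looking along -z (the intrinsics and any distortion apply to the point x, -y, -z); pixel columns grow to the right and rows downward; lengths in m; the calibration is good to about 2 mm. A picture is of the moment at which its call begins: read the wrist's pose just before it. camera_info takes no time and is no camera call.
A pose or a line that the arm cannot do raises MotionError and nothing moves.
- job_done(): hands the job in; it is judged then, once.
Readings, each from a call of its own:
- get_time(): time.
- get_joint_pos(): joint angles.
- get_qvel(): joint speeds.
- get_effort(): joint torques, N m.
- get_tcp_pos(): TCP position.
- get_ee_rot(): TCP orientation.
- get_ft_force(): force on the tool from outside, world axes, zero at the start.
- get_ft_torque(): the same for the moment, N m.
- get_grip_width(): opening from 0.0 (shut) to 1.0 (fully open).
- get_finger_force(): force on a finger pad.
Only numpy, scipy, OpenCV 4.12 (cv2) and the standard library are available. Lean on these libraries where they do the work, as an engineer would, in place of code of your own. Each camera call takes 0.05 s, during which the arm holds its last target. There are 200 camera calls.

## Working session

There is one attempt and no reset: what is moved stays moved. The work goes in short steps, each a Python script; the robot and the scene stay as the last script left them, time stands still between calls to the robot, and variables do not carry over. Pictures are saved under pics/ and viewed, at most 10 in all, crops included, and the job is handed in when it is done.

```bash
mkdir -p pics; python3 - <<'E'
from station import *
import cv2,numpy as np
for n in("scene","top"):
    cv2.imwrite(f"pics/{n}0.png",read_camera(n)[:,:,::-1]); i=camera_info(n); print(n,np.round(i["intrinsics"],1).tolist(),i["dist"],np.round(i["T"],3).tolist())
print(camera_info("wrist"),get_ee_rot(),get_time())
E
```

```text
scene [[534.2, 0.0, 277.4], [0.0, 534.2, 209.9], [0.0, 0.0, 1.0]] [-0.10399963  0.          0.          0.          0.        ] [[-0.819, 0.303, -0.488, -0.373], [-0.574, -0.415, 0.706, 1.31], [0.011, 0.858, 0.514, 1.025], [0.0, 0.0, 0.0, 1.0]]
top [[469.9, 0.0, 274.9], [0.0, 469.9, 219.1], [0.0, 0.0, 1.0]] [-0.10126878  0.          0.          0.          0.        ] [[0.026, 0.994, -0.102, 0.32], [-1.0, 0.027, 0.001, 0.098], [0.004, 0.102, 0.995, 1.491], [0.0, 0.0, 0.0, 1.0]]
{'intrinsics': array([[340.5627233 ,   0.        , 277.8839781 ],
       [  0.        , 340.5627233 , 207.99840452],
       [  0.        ,   0.        ,   1.        ]]), 'dist': array([-0.0866083,  0.       ,  0.       ,  0.       ,  0.       ]), 'tool_from_camera': array([[-1.96404516e-04,  9.70929706e-01,  2.39364716e-01,
         6.60869023e-02],
       [ 9.99999865e-01,  3.05749189e-04, -4.19679565e-04,
         4.53908453e-04],
       [-4.80664925e-04,  2.39364602e-01, -9.70929635e-01,
        -1.61197018e-01],
       [ 0.00000000e+00,  0.00000000e+00,  0.00000000e+00,
         1.00000000e+00]])} [-6.68860635e-04  9.91574270e-01  1.29537701e-01 -6.46072825e-05] 0.1
```

View pics/scene0.png

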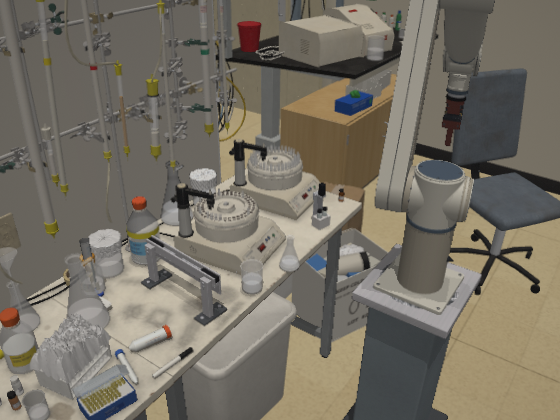

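View pics/top0.png

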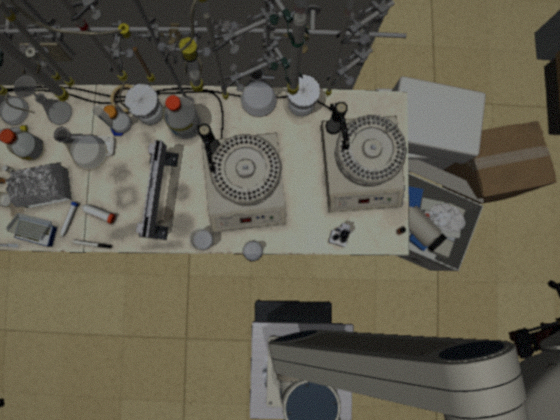

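```bash
python3 - <<'E'
import cv2,numpy as np
t=cv2.imread("pics/top0.png");s=cv2.imread("pics/scene0.png")
a=cv2.resize(t[130:250,120:220],None,fx=4,fy=4,interpolation=2)
b=cv2.resize(t[210:270,320:420],None,fx=4,fy=4,interpolation=2)
c=cv2.resize(s[225:325,135:235],None,fx=4,fy=4,interpolation=2)
o=np.zeros((580,800,3),np.uint8); o[:480,:400]=a; o[:240,400:]=b; o[240:580,400:]=c[:340]
cv2.imwrite("pics/crop1.png",np.clip(o*1.5,0,255).astype(np.uint8))
E
```

```text
(no output)
```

View pics/crop1.png

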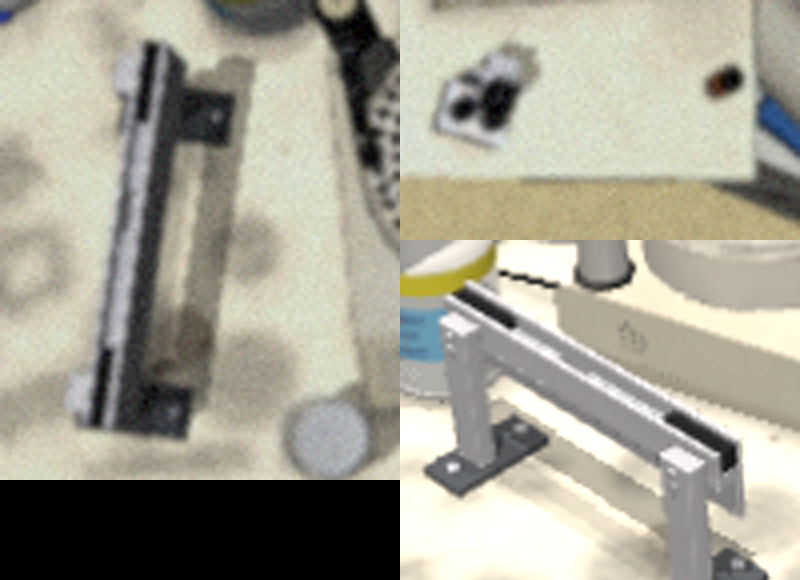

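```bash
cat > h.py <<'E'
from station import *
import cv2,numpy as np
from scipy.spatial.transform import Rotation as R
def quat(yaw): # tool down, tool x axis at world angle yaw
    q=(R.from_euler('z',yaw)*R.from_euler('x',np.pi)).as_quat(); return [q[3],q[0],q[1],q[2]]
def T_wrist():
    q=get_ee_rot(); T=np.eye(4); T[:3,:3]=R.from_quat([q[1],q[2],q[3],q[0]]).as_matrix(); T[:3,3]=get_tcp_pos()
    return T@camera_info("wrist")["tool_from_camera"]
def rays(name,px,T=None):
    i=camera_info(name); T=i["T"] if T is None else T
    u=cv2.undistortPoints(np.array(px,float).reshape(-1,1,2),i["intrinsics"],i["dist"])[:,0]
    return T[:3,3],np.c_[u[:,0],-u[:,1],-np.ones(len(u))]@T[:3,:3].T
def plane(name,px,z,T=None):
    o,d=rays(name,px,T); return o+d*((z-o[2])/d[:,2])[:,None]
def snap(f):
    T=T_wrist(); im=read_camera("wrist"); cv2.imwrite(f"pics/{f}.png",im[:,:,::-1]); np.save(f"pics/{f}.npy",T); return im,T
E
python3 - <<'E'
from h import *
for n,p,z in[("post",(344.5,235),.166),("railA",(158,143),.144),("railB",(147,235),.144),("beaker",(202,237),.085),("flask",(252,250),.1),("vial",(401,230),.05),("coll",(286,222),.03),("collL",(207,222),.03),("collarm",(205,132),.25)]: print(n,plane("top",[p],z)[0].round(3))
p=plane("top",[(344.5,235)],.166)[0]
move_pose([p[0]-.03,p[1],.36],quat(0)); snap("w1"); print(get_time(),get_ft_force())
E
```

```text
post [ 0.417 -0.102  0.166]
railA [0.676 0.447 0.144]
railB [0.403 0.465 0.144]
beaker [0.405 0.313 0.085]
flask [0.37  0.161 0.1  ]
vial [ 0.445 -0.296  0.05 ]
coll [0.463 0.061 0.03 ]
collL [0.456 0.308 0.03 ]
collarm [0.681 0.293 0.25 ]
2.1917 [ 0.38926488  0.00632158 -0.40838163]
```

View pics/w1.png

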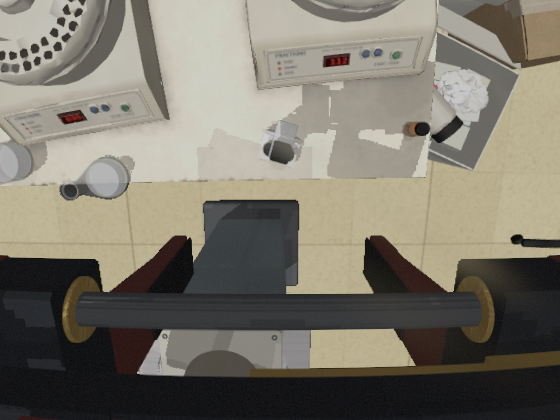

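```bash
python3 - <<'E'
import cv2
s=cv2.imread("pics/w1.png")
cv2.imwrite("pics/crop2.png",cv2.resize(s[105:185,240:320],None,fx=7,fy=7,interpolation=2))
E
```

```text
(no output)
```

View pics/crop2.png

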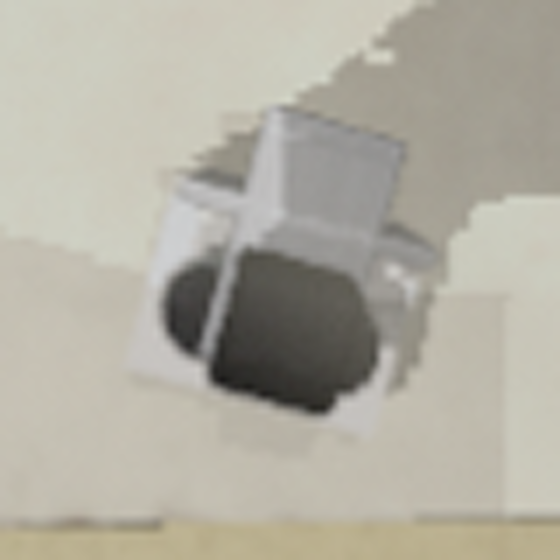

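```bash
python3 - <<'E'
from h import *
T=np.load("pics/w1.npy")
P=lambda c,z:plane("wrist",[(239.5+c[0]/7,104.5+c[1]/7)],z,T)[0]
pl,pr,hl,hr=P((180,185),.122),P((435,255),.122),P((270,108),.122),P((405,150),.122)
fl,fr=P((133,370),.04),P((375,435),.04)
print(np.round([pl,pr,hl,hr,fl,fr],4),[np.linalg.norm(a-b) for a,b in((pl,pr),(hl,hr),(fl,fr))])
for a,b in((pl,pr),(hl,hr),(fl,fr)):
    y=a-b; print("yaw deg",np.degrees(np.arctan2(y[1],y[0])-np.pi/2))
yaw=np.mean([np.arctan2(*(a-b)[[1,0]])-np.pi/2 for a,b in((pl,pr),(hl,hr),(fl,fr))])
ex=np.array([np.cos(yaw),np.sin(yaw),0])
for n,m,x in(("plate",(pl+pr)/2,.022),("hook",(hl+hr)/2,.037),("front",(fl+fr)/2,-.020)): print(n,(m-ex*x).round(4))
print("post top",P((278,330),.166))
E
```

```text
[[ 0.4458 -0.0883  0.122 ]
 [ 0.4344 -0.1303  0.122 ]
 [ 0.4581 -0.103   0.122 ]
 [ 0.4514 -0.1251  0.122 ]
 [ 0.4078 -0.0755  0.04  ]
 [ 0.3946 -0.1243  0.04  ]] [np.float64(0.043492961756045945), np.float64(0.023075005577165384), np.float64(0.05047427119843043)]
yaw deg -15.150843559475954
yaw deg -16.91607900150441
yaw deg -15.091288065237878
plate [ 0.4189 -0.1033  0.122 ]
hook [ 0.4191 -0.1041  0.122 ]
front [ 0.4204 -0.1053  0.04  ]
post top [ 0.42548243 -0.10416875  0.166     ]
```

```bash
python3 - <<'E'
from h import *
yaw=np.radians(86.2)
for p in([.38,.15,.36],[.535,.43,.30]):
    q=quat(yaw); j=inverse_kinematics(p,q); print(np.round(j,2)); move_pose(p,q)
snap("w2"); print(get_time())
E
python3 - <<'E'
import cv2
s=cv2.imread("pics/w2.png")
cv2.imwrite("pics/w2v.png",cv2.resize(s[30:250,80:480],None,fx=2,fy=2,interpolation=2))
E
```

```text
[ 0.35 -0.07  1.91 -0.    1.3   0.41]
[ 0.66  0.45  1.41 -0.    1.29  0.73]
4.4667
```

View pics/w2v.png

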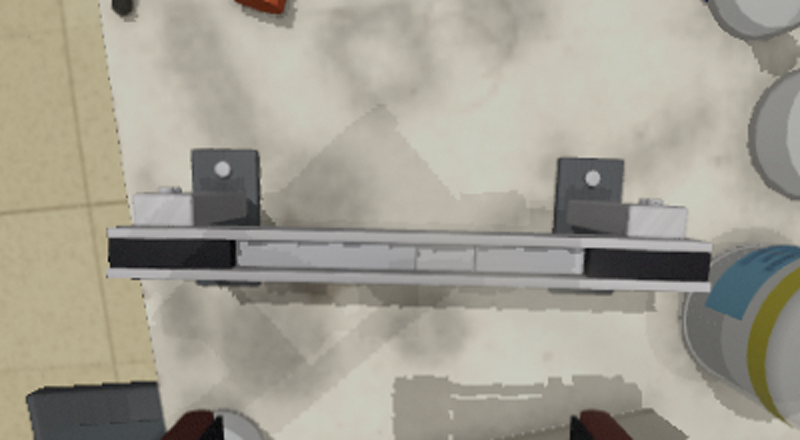

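```bash
python3 - <<'E'
from h import *
T=np.load("pics/w2.npy")
g=cv2.cvtColor(cv2.imread("pics/w2.png"),cv2.COLOR_BGR2GRAY).astype(float)
P=lambda c,z:plane("wrist",[(79.75+c[0]/2,29.75+c[1]/2)],z,T)[0]
# sub-pixel: strip centre of lip per column
c=np.arange(140,430); pts=[]
for x in c:
    r0=29.75+(273.5+(x*2-160-108)*14/602)/2
    col=np.array([g[int(r0)+k,x] for k in range(-5,7)])
    if x%40==0: print(x,int(r0),col.astype(int).tolist())
L,Rr=P((108,273),.144),P((710,286),.144)
nl,nr=P((415,258),.130),P((474,260),.130)
bl,br=P((236,255),.130),P((584,262),.130)
print(np.round([L,Rr,nl,nr,bl,br],4),np.linalg.norm(L-Rr),np.linalg.norm(nl-nr),np.linalg.norm(bl-br))
E
```

```text
160 167 [36, 28, 84, 174, 177, 176, 174, 151, 169, 171, 174, 172]
200 168 [90, 99, 121, 160, 160, 158, 147, 103, 54, 68, 103, 123]
240 168 [142, 97, 105, 138, 161, 159, 158, 142, 103, 84, 83, 85]
280 169 [127, 95, 110, 144, 161, 159, 157, 140, 113, 111, 110, 109]
320 170 [145, 116, 126, 147, 162, 160, 158, 147, 130, 136, 136, 134]
360 171 [143, 98, 119, 149, 169, 167, 165, 152, 104, 97, 108, 140]
400 172 [34, 39, 36, 150, 187, 184, 183, 178, 129, 149, 149, 149]
[[0.4021 0.4651 0.144 ]
 [0.6879 0.4395 0.144 ]
 [0.5479 0.4601 0.13  ]
 [0.5765 0.4573 0.13  ]
 [0.4611 0.4677 0.13  ]
 [0.6304 0.4529 0.13  ]] 0.2868970579312174 0.028726971365700436 0.16997747199309465
```

```bash
python3 - <<'E'
from h import *
q=quat(np.radians(-15.3)); p=np.array([.423,-.105,.13])
move_pose([.38,.15,.36],quat(np.radians(60)))
move_pose([*p[:2],.26],q)
print(movel(p.tolist(),v=.1,until_force=6),get_tcp_pos())
command_gripper(0.0); print(get_grip_width()*88,get_finger_force(),get_ft_force())
print(get_tcp_pos())
movel([*p[:2],.40],v=.15); wait(.2); print(get_ft_force(),get_grip_width()*88,get_time())
# to rail
ya=np.radians(84.9); ex=np.array([np.cos(ya),np.sin(ya)]); ey=np.array([-ex[1],ex[0]])
lip=np.array([.545,.4525]); hook_y=.012
t=lip+ex*(-.0225)+ey*hook_y
move_pose([.40,.12,.40],quat(np.radians(40)))
move_pose([*t,.40],quat(ya)); movel([*t,.29]); wait(.2)
snap("w3"); print(t,get_tcp_pos(),get_ft_force(),get_ft_torque(),get_time())
s=cv2.imread("pics/w3.png"); cv2.imwrite("pics/w3v.png",cv2.resize(s[60:330,130:430],None,fx=2,fy=2,interpolation=2))
E
```

```text
False [ 0.42338267 -0.10510059  0.13045848]
19.941103891041188 29.98479723930359 [ 0.19548315  0.73846624 -0.6837617 ]
[ 0.42297821 -0.1049999   0.1299664 ]
[-0.30352883 -0.67697092 -1.2837665 ] 19.954159534603694 11.425
[0.53104739 0.43115581] [0.53134341 0.43139914 0.29097703] [ 0.3377623  -0.51468089 -2.6371474 ] [-0.09221599 -0.09141102  0.04673899] 14.7333
```

View pics/w3v.png

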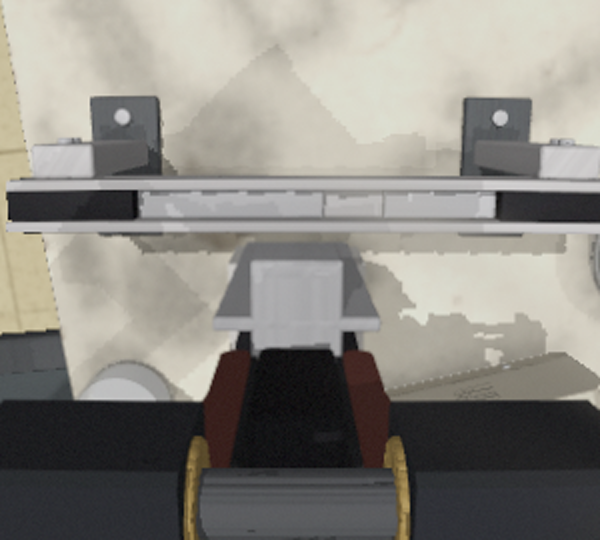

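```bash
python3 - <<'E'
from h import *
T=np.load("pics/w3.npy"); g=cv2.cvtColor(cv2.imread("pics/w3.png"),cv2.COLOR_BGR2GRAY).astype(float)
ya=np.radians(84.9); ex=np.array([np.cos(ya),np.sin(ya)]); ey=np.array([-ex[1],ex[0]])
tcp=np.array(get_tcp_pos())[:2]
for x in(150,180,290,300,350,365,385,400,415):
    c=g[166:184,x]; print(x,c.astype(int).tolist())
for x in (215,225,260,280): print("hook",x,g[175:206,x].astype(int).tolist())
for x,y in((131+.5,174),(280,174),(415,174)):
    p=plane("wrist",[(x,y)],.144,T)[0,:2]-tcp; print("lip row174",x,p@ex,p@ey)
e=plane("wrist",[(280,173),(280,174)],.144,T)[:,:2]@ex; print("mm/px",np.diff(e))
for y in(190,191,192):
    p=plane("wrist",[(278,y)],get_tcp_pos()[2]-.008,T)[0,:2]-tcp; print("hook edge",y,p@ex,p@ey)
n=plane("wrist",[(130-.25+323/2,162),(130-.25+383/2,162)],.130,T)[:,:2]-tcp; print("notch y",n@ey)
E
```

```text
150 [44, 43, 41, 43, 64, 177, 198, 195, 192, 191, 116, 187, 187, 188, 189, 190, 190, 190]
180 [36, 34, 34, 45, 99, 168, 182, 178, 177, 165, 96, 108, 164, 180, 183, 183, 181, 180]
290 [164, 161, 138, 114, 129, 164, 180, 178, 175, 160, 134, 125, 119, 120, 118, 113, 106, 106]
300 [178, 167, 140, 120, 131, 161, 180, 177, 175, 161, 136, 131, 129, 126, 120, 111, 108, 107]
350 [180, 178, 162, 132, 140, 165, 187, 186, 184, 176, 168, 170, 171, 170, 170, 170, 170, 170]
365 [180, 178, 162, 112, 129, 157, 188, 186, 184, 174, 140, 117, 148, 170, 171, 171, 171, 172]
385 [54, 52, 54, 54, 75, 151, 203, 203, 200, 191, 142, 92, 134, 171, 171, 171, 171, 170]
400 [44, 48, 47, 44, 39, 126, 202, 205, 202, 198, 179, 169, 168, 168, 169, 168, 168, 168]
415 [40, 40, 41, 43, 30, 116, 198, 204, 202, 200, 183, 197, 200, 200, 200, 201, 198, 198]
hook 215 [176, 120, 121, 132, 130, 129, 126, 123, 123, 121, 145, 168, 169, 170, 170, 171, 171, 170, 165, 159, 156, 156, 155, 156, 155, 156, 154, 155, 156, 156, 156]
hook 225 [159, 127, 128, 128, 125, 126, 125, 127, 127, 125, 126, 156, 179, 178, 177, 176, 176, 176, 176, 173, 174, 174, 174, 174, 174, 173, 172, 174, 172, 167, 160]
hook 260 [159, 130, 129, 131, 128, 123, 113, 107, 106, 108, 109, 110, 110, 111, 119, 152, 172, 180, 182, 178, 179, 180, 182, 181, 181, 179, 173, 171, 172, 171, 171]
hook 280 [160, 132, 130, 128, 127, 120, 110, 104, 106, 105, 106, 109, 107, 106, 112, 147, 164, 168, 172, 171, 169, 168, 167, 166, 168, 170, 168, 170, 169, 169, 168]
lip row174 131.5 0.021452331787103082 0.1337585998310102
lip row174 280 0.020832668705003974 -0.0035998082959811484
lip row174 415 0.02120600382297567 -0.12858073296920644
mm/px [-0.0009171]
hook edge 190 0.03258091306426946 -0.0013240402997403082
hook edge 191 0.03206565409770024 -0.001323944214606485
hook edge 192 0.03154969628282831 -0.0013238480871937692
notch y [-0.01435361 -0.04278254]
```

```bash
python3 - <<'E'
from h import *
ya=np.radians(84.9); ex=np.array([np.cos(ya),np.sin(ya)])
t=np.array([.53105,.43116])-.0002*ex
print(movel([*t,.195],v=.06,until_force=5),get_tcp_pos(),get_ft_force())
print(movel([*t,.163],v=.015,until_force=4),get_tcp_pos()); wait(.2); print(get_tcp_pos(),get_ft_force(),get_ft_torque(),get_time())
E
```

```text
False [0.53122818 0.43114599 0.19546007] [-0.03216206 -0.02252487 -1.12800279]
True [0.5310604  0.43092201 0.16795476]
[0.53106711 0.43090685 0.16792739] [-0.78130461 -0.84385004  5.90082951] [ 0.05757103 -0.00497175 -0.04530776] 18.2667
```

```bash
python3 - <<'E'
from h import *
ya=np.radians(84.9); ex=np.array([np.cos(ya),np.sin(ya)]); ey=np.array([-ex[1],ex[0]])
t=np.array([.53105,.43116])-.0002*ex
movel([*t,.1687],v=.02); wait(.1); print(get_tcp_pos(),get_ft_force())
s=t-.0272*ey
print(movel([*s,.1687],v=.025,until_force=6),get_tcp_pos(),get_ft_force()); wait(.2)
print(movel([*s,.156],v=.012,until_force=4),get_tcp_pos()); wait(.2); print(s,get_tcp_pos(),get_ft_force(),get_ft_torque(),get_time())
E
```

```text
[0.53071292 0.43072007 0.16814692] [ 0.90977242 -0.00594791 -2.01853872]
False [0.55797463 0.42856976 0.16869789] [-0.40882046  0.32617393 -0.78721918]
True [0.55808959 0.42845397 0.16000334]
[0.55812454 0.42854287] [0.55808587 0.42844985 0.15999759] [-0.22246812 -0.78150947  6.40716569] [ 0.07186075 -0.07914725  0.00367376] 21.0
```

```bash
python3 - <<'E'
from h import *
p=get_tcp_pos()
movel([p[0],p[1],.1603],v=.01); wait(.2); print(get_ft_force())
command_gripper(.7); wait(.3); print(get_grip_width(),get_ft_force())
movel([p[0],p[1],.30],v=.1); wait(.5)
snap("w4"); print(get_tcp_pos(),get_time())
s=cv2.imread("pics/w4.png"); cv2.imwrite("pics/w4v.png",cv2.resize(s[60:330,130:430],None,fx=2,fy=2,interpolation=2))
E
```

```text
[-0.83431982 -0.41001241 -0.35385821]
0.6979890789290722 [ 0.72288143  0.04432957 -0.14255919]
[0.5581027  0.4284574  0.30002468] 24.725
```

View pics/w4v.png

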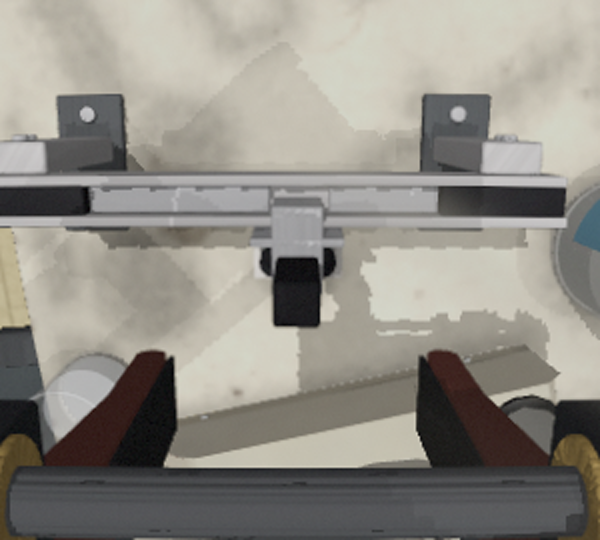

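The picture shows the carrier hanging squarely: the bridge lies across the lip at (297,215), the hook is inside the notch (268–329), and the post at (297,295) is clear of the open fingers.

```bash
python3 -c "
from station import *
print(job_done(),get_time())"
```

```text
the job is handed in; nothing more can be done
the job is handed in; nothing more can be done
```

The carrier hangs on the rail with its hook in the notch: it seated at the expected height (contact at about 4 N), and the last picture shows it square with the gripper clear; the job was handed in at about 25 s, and no verdict was returned.

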